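# Unguard the tester's pivot and hold its loading lever ready over the mount

## Task

Take the white gabled guard off the pivot post of the lever mount and hang it astride the horizontal rail, then let go of it. Then lift the off-centre cast loading lever by its balance point and bring it over the mount: keep it level, with the hole in its big boss over the pivot post, its narrower tail over the forked rest and about 3 cm of air between the boss and the top of the post. Finish while still holding it there, still, so that a colleague can grease the post; leave the bottle, the jar and the wrench where they are.

Things in the scene. Friction and masses are not known exactly. Their poses are not given: they have to be found in the camera images.
- cover_grip (a point): Centre of the black upright grip fin on the guard's ridge. Fin 10 mm thick (x), 40 long (y), 36 high; this point is 18 mm above the ridge and 98 mm above the guard's lower edges. The roof's inner peak is 20 mm below it: with the guard astride the rail it is about 27 mm above the bar's axis, the guard's y running along the bar. z up.
- rail_mid (a point): Middle of the round horizontal steel bar, on its axis: bar 12 mm in diameter, along the point's y, 200 mm long between two end posts, axis about 160 mm above the bench. Fixed to the bench. z is up.
- rail: The rail stand that carries the bar; origin on the bench below the bar's middle, y along the bar, z up.
- cover: White sheet-steel guard, about 0.16 kg: an inverted U with a gabled roof (slopes 35 degrees), 59 wide outside (x), 53 inside, 60 long (y, open at both ends), sheet 3 mm, side walls 60 high. Origin at the centre of its footprint, level with its lower edges; z up. It starts standing on the mount's base plate over the pivot post.
- post_top (a point): Top centre of the mount's upright pivot post (18 mm in diameter), 57 mm above the bench. x points level from the post to the forked rest, z up.
- rest_top (a point): Middle of the saddle of the forked rest, 190 mm from the post along the mount's x, 36 mm above the bench; its two prongs, 34 mm apart inside, rise to 54 mm above the bench.
- mount: Lever mount fixed to the bench: grey base plate 270 x 90 x 12 mm, from 50 mm behind the post to 220 mm ahead of it along x, with post and forked rest. Origin on the bench below the post, axes as for post_top.
- lever_balance (a point): Balance point (centre of mass) of the loose cast-aluminium lever, 0.3-0.6 kg, at mid-height of its straight bar. x points along the bar from big boss to tail, z up. Bar 16 wide (y), 20 high; this point is 22 mm above the underside. Boss axis 61 mm behind it (-x): boss 52 mm across, 44 high, 24 mm hole right through. Tail axis 129 mm ahead: a round 31 mm across, 44 high.
- lever_bore (a point): Centre of the lower mouth of the boss's hole, on the lever's underside; axes as for lever_balance.
- lever_tail (a point): Centre of the tail's underside, 190 mm from lever_bore; axes as for lever_balance.
- lever: The lever, lying flat on boss and tail; origin on its underside, below its balance point.
- bottle: Bystander: white plastic bottle, 60 mm in diameter, 130 high, origin at its foot.
- jar: Bystander: amber jar, 60 mm in diameter, 70 high, origin at its foot.
- wrench: Bystander: open wrench lying flat on the bench beyond the far end of the mount.
Things that resemble listed ones, but are neither listed nor needed, are in the scene too. What is meant by the lever is not red, and is the larger of those in its own colour.

How it is judged:
On the way, in this order (a step that is already met when the one before it is completed fails the run):
1. the guard hangs astride the rail, let go (contact force between cover and rail above 0.3 N and contact force between cover and the fingers below 0.05 N and contact force between cover and mount below 0.05 N and angle between cover's own z axis and vertical below 0.3 rad and angle between the y axis of cover and the y axis of rail_mid, either way round below 0.3 rad and z of cover_grip in the frame of rail_mid between 0.018 and 0.036 m and y of cover_grip in the frame of rail_mid between -0.065 and 0.065 m and linear speed of cover below 0.03 m/s), for 0.3 s.
2. the lever is lifted off the bench, gripped at its balance point (height (world z) of lever_balance above 0.06 m and contact force between lever and the fingers above 1 N and x of the grasp point in the frame of lever_balance between -0.02 and 0.02 m), for 0.2 s.
At the end, for the whole second after the job is handed in: Guard free on the rail: upright and in line within 17 deg, within 65 mm of mid-bar, let go. Lever held by the fingers alone within 20 mm of its balance point, still, level within 5.7 deg, bore within 12 mm of the post axis, tail within 18 mm of the rest, boss 15-50 mm above the post (all of step 1 and contact force between lever and the fingers above 1 N and x of the grasp point in the frame of lever_balance between -0.02 and 0.02 m and angle between lever's own z axis and vertical below 0.1 rad and horizontal distance between lever_bore and post_top below 0.012 m and horizontal distance between lever_tail and rest_top below 0.018 m and z of lever_bore in the frame of post_top between 0.015 and 0.05 m and linear speed of lever below 0.02 m/s and angular speed of lever below 0.15 rad/s and contact force between lever and mount below 0.1 N and contact force between lever and rail below 0.1 N and contact force between lever and cover below 0.1 N); the arm keeps its last pose, push and grip.
It fails at once if the bottle, the jar or the wrench is moved by more than 25 mm (distance of any of bottle, jar, wrench from where it was at the start of the episode above 0.025 m).
It also fails if it takes over 64 s, if anything falls off the work surface, if the arm or the gripper's body presses on something with over 40 N, if the wrist force passes 120 N, or if a joint passes its speed limit or range.

## Robot

A 6-joint arm with a two-finger parallel gripper is mounted at the origin on the work surface. World frame = base frame: x ahead of the robot, y to its left, z up, the work surface at z = 0. Lengths are in m, angles in rad, forces in N, time in s.
With the tool pointing down it reaches from about 0.25 to 0.725 m from the base axis. Payload 4 kg.
Tool frame: the origin (TCP) lies on the centre line of the jaws, within the pads' length; the fingertips stand 11 mm ahead of it and the grasp point (between the pads) lies 8 mm behind it; z points along the fingers, x is the direction in which the jaws open and shut, and the axes are right-handed (so a half turn about z gives the same grasp; the last joint's range is limited). The gripper opens to 85 mm and grips with 20 to 120 N. Pads are 22 mm wide; open, the fingers measure 114 mm over their backs; the gripper's body (76 mm by 85 mm) begins 54 mm behind the grasp point. The pads swing forward as they close: fully open they stand 13 mm farther back than shut.
Start: joints at [0, 0.241, 0.005, 1.335, 0, 1.571], TCP at [0.5, -0, 0.222] pointing down, gripper open.
Joint ranges: [-2.72, 2.72], [-1.05, 1.87], [-1.09, 1.28], [-1.99, 2.15], [-1.42, 1.44], [-3.14, 3.14]. Speed limits (rad/s): [2.79, 2.79, 3.14, 3.14, 3.14, 3.14].

## Interface

Orientations are given as a unit quaternion [x, y, z, w].
In Python, from workcell import bot, viewer, order gives the robot as it stands. The module is installed in compiled form; this text tells all that it offers.
- The arm moves only by the tool send_rows, never from a script. Its argument "increments" is a list that holds one entry, the list of rows, each a list of 4 numbers: the shift along the tool's x, y, z in m, then the turn about the tool's z in degrees. A call has exactly 8 rows; each row shifts and turns the pose as measured when the row begins, along the tool's axes as they then stand; what a row does not reach is not made up. A row lasts 1/10 s, in which the tool goes at most 50 mm and 8.59 degrees, less where a joint would pass 70% of its speed; a pose out of reach is approached as far as the arm can. A call is refused whole if a number of a shift passes 0.05 or a number of a turn 8.59, either way. A call with a gripper value outside its range is refused whole. "hand" is the closure, from -1 (fully open) to 1 (shut), so that 0 is half open, set as the call begins (left out, the last holds). The fingers move at their own pace and stop on an object; the grip force is fixed at half the most. Time passes only in rows, so rows that do not move let the fingers close, or fill a call up. It gives the time, the measured TCP pose, the force and the opening at its end, in the units of the state.
- bot.get_obs(): the state, without advancing time (a new reading comes with each control period).
- viewer.camera(name): name is "scene" or "side" or "wrist"; returns a dict with "image" (384x512x3 uint8, red, green, blue), "range_z" (384x512 float32, m along the optical axis (not along the pixel's ray), 0 where there is no reading), "camera_matrix" (3x3 intrinsics, pixels), "eye" and "rotation" of the camera in the world. Camera axes: x right, y down, z forward; pixel columns grow to the right and rows downward; lengths in m; the calibration is good to about 2 mm. The wrist camera is an equidistant fisheye: a pixel r from the principal point sees the ray r / f radians off the axis. A picture is of the moment at which its call begins.
- order.job_done(): hands the job in, once; it reports no verdict.
The state is a dict: "clock": time; "joint_pos": joint angles; "joint_vel": joint speeds; "tau": joint torques, N m; "eef_pos": TCP position; "tool_rot": TCP orientation; "ft_force": force on the tool from outside, world axes, zero at the start; "ft_torque": the same for the moment, N m; "grip_width": finger opening in m.
Only numpy, scipy, OpenCV 4.12 (cv2) and the standard library are available. Lean on these libraries where they do the work, as an engineer would, in place of code of your own. Each camera call takes 0.05 s, during which the arm holds its last target.

## Working session

There is one attempt and no reset: what is moved stays moved. The work goes in short steps, Python scripts to look and compute and a tool call to move; the robot and the scene stay as the last step left them, time stands still between calls to the robot, and variables do not carry over. Pictures are saved under pics/ and viewed, and the job is handed in when it is done.

Besides the shell and the picture viewer there is one more tool, called after "Emit:" in YAML: its name, and indented under it one key for each argument. send_rows: Moves the arm, as the interface text tells. Its arguments: {"type":"object","properties":{"increments":{"type":"array","items":{"type":"array","items":{"type":"array","items":{"type":"number"}}}},"hand":{"type":"number"}},"required":["increments"]}

```bash
mkdir -p pics; cat > h.py <<'E'
import numpy as np, cv2
from workcell import bot, viewer, order
def snap(n,tag):
    c=viewer.camera(n); cv2.imwrite(f'pics/{tag}.png',c['image'][:,:,::-1]); np.savez(f'pics/{tag}.npz',**{k:np.array(v) for k,v in c.items()}); return c
def cloud(c):
    K=np.array(c['camera_matrix']); Z=c['range_z']; v,u=np.mgrid[0:Z.shape[0],0:Z.shape[1]]
    P=np.stack([(u-K[0,2])/K[0,0]*Z,(v-K[1,2])/K[1,1]*Z,Z],-1)
    return P@np.array(c['rotation']).T+np.array(c['eye'])
E
python3 - <<'E'
from h import *
for n in ['scene','side','wrist']:
    c=snap(n,n+'0'); print(n,np.round(c['camera_matrix'],1).tolist(),np.round(c['eye'],3),np.round(c['rotation'],3).tolist())
o=bot.get_obs(); print(o)
E
```

```text
scene [[451.0, 0.0, 263.2], [0.0, 451.0, 199.6], [0.0, 0.0, 1.0]] [1.017 0.626 1.054] [0.256, 0.891, -0.361, -0.102]
side [[351.2, 0.0, 260.5], [0.0, 351.2, 184.3], [0.0, 0.0, 1.0]] [ 0.333 -0.932  0.856] [0.908, -0.11, 0.048, -0.401]
wrist [[297.3, 0.0, 261.9], [0.0, 297.3, 189.8], [0.0, 0.0, 1.0]] [0.499 0.076 0.374] [0.989, 0.0, -0.001, 0.151]
{'clock': 0.15, 'joint_pos': array([ 1.74263958e-06,  2.41241954e-01,  4.04062565e-03,  1.33515864e+00,
       -2.98849472e-05,  1.57078938e+00]), 'joint_vel': array([-0.00036701, -0.00236166,  0.00434825, -0.00181466, -0.00053704,
        0.00056071]), 'tau': array([-1.62746033e-03, -3.72633219e+01,  2.52638429e+01,  1.23480460e-02,
       -1.30651040e-05,  1.49362950e-05]), 'eef_pos': array([ 4.99526336e-01, -8.47751710e-06,  2.21319084e-01]), 'tool_rot': array([ 9.99999694e-01,  4.35604603e-06, -7.81818290e-04,  1.49404349e-05]), 'ft_force': array([-0.29574851, -0.66649163,  0.01951177]), 'ft_torque': array([0.05263059, 0.01828935, 0.05968807]), 'grip_width': 0.08538184029354129}
```

View pics/scene0.png

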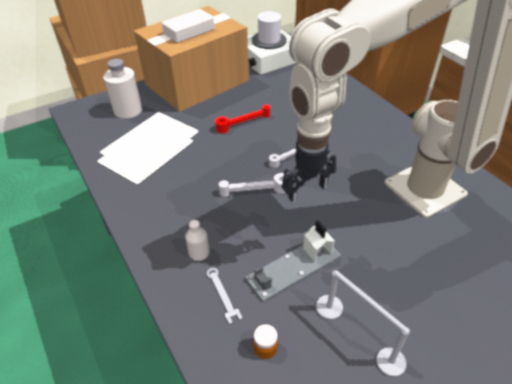

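View pics/side0.png

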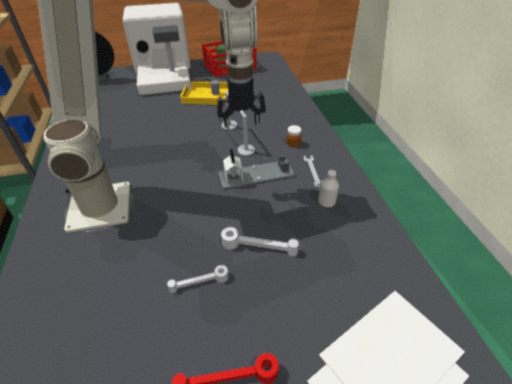

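View pics/wrist0.png

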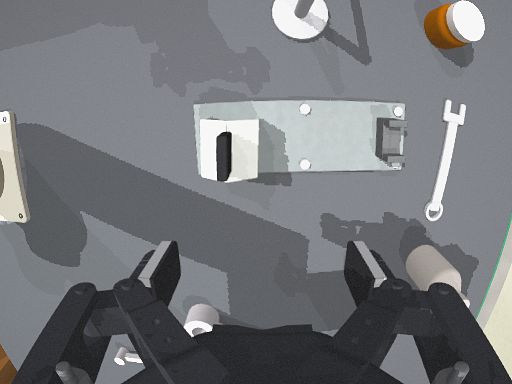

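```bash
cat >> h.py <<'E'
from scipy.spatial.transform import Rotation as R
def load(tag): return dict(np.load(f'pics/{tag}.npz'))
def cloud(c):
    K=np.array(c['camera_matrix']); Z=c['range_z']; v,u=np.mgrid[0:Z.shape[0],0:Z.shape[1]]
    P=np.stack([(u-K[0,2])/K[0,0]*Z,(v-K[1,2])/K[1,1]*Z,Z],-1)
    return P@R.from_quat(c['rotation']).as_matrix().T+np.array(c['eye'])
def ray(c,u,v):
    K=c['camera_matrix']; d=np.array([(u-K[0,2])/K[0,0],(v-K[1,2])/K[1,1],1.])
    return R.from_quat(c['rotation']).as_matrix()@d
def on(c,u,v,z):
    d=ray(c,u,v); e=c['eye']; return e+d*(z-e[2])/d[2]
E
python3 - <<'E'
from h import *
big=[]
for n in ['scene0','side0']:
    c=load(n);P=cloud(c); ok=c['range_z']>0
    v=P[ok]; col=c['image'][ok]
    # top-down map 2mm/px x 0.2..0.9, y -0.5..0.5
    H=np.zeros((500,400),np.float32); I=np.zeros((500,400,3),np.uint8)
    i=((0.5-v[:,1])/0.002).astype(int); j=((v[:,0]-0.1)/0.002).astype(int)
    m=(i>=0)&(i<500)&(j>=0)&(j<400)&(v[:,2]<0.25)
    for a,b,z,cc in zip(i[m],j[m],v[m,2],col[m]):
        if z>=H[a,b]: H[a,b]=z; I[a,b]=cc
    cv2.imwrite(f'pics/td_{n}.png',np.hstack([I[:,:,::-1],cv2.applyColorMap((np.clip(H/0.2,0,1)*255).astype(np.uint8),2)]))
E
python3 - <<'E'
import cv2
for t in ['scene','side']:
    im=cv2.imread(f'pics/{t}0.png')
    c=im[200:384,200:440] if t=='scene' else im[110:300,150:360]
    cv2.imwrite(f'pics/{t}_crop.png',cv2.resize(c,None,fx=3.2,fy=3.1,interpolation=cv2.INTER_CUBIC))
E
```

```text
(no output)
```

View pics/td_scene0.png

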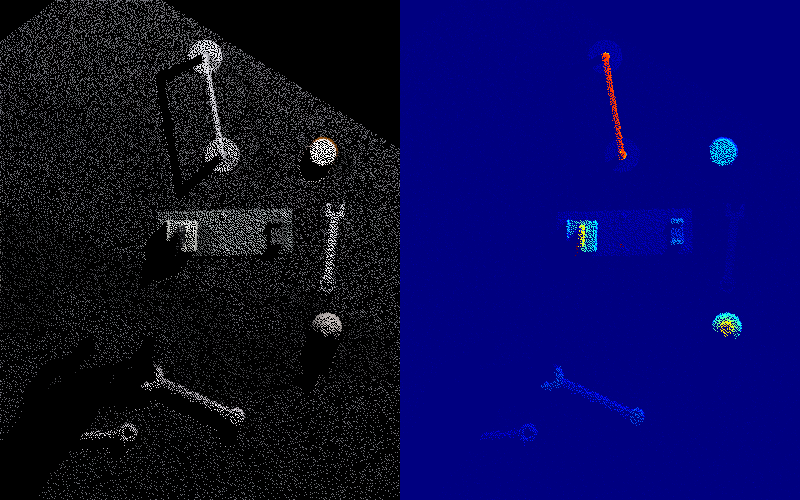

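View pics/td_side0.png

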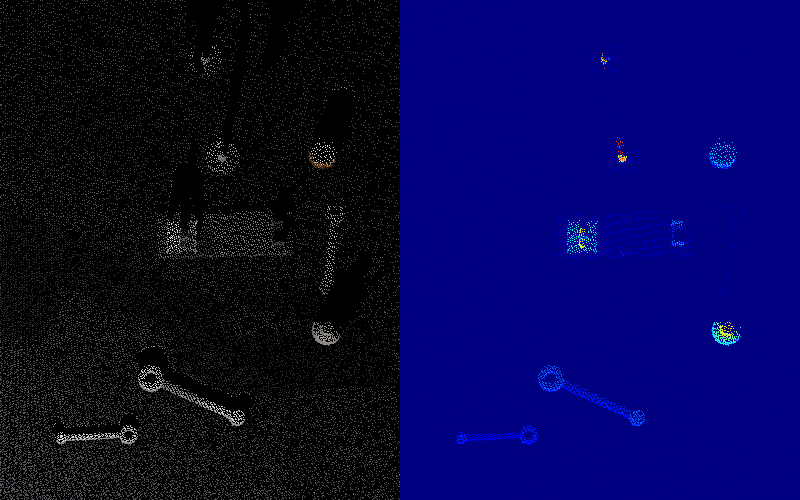

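View pics/scene_crop.png

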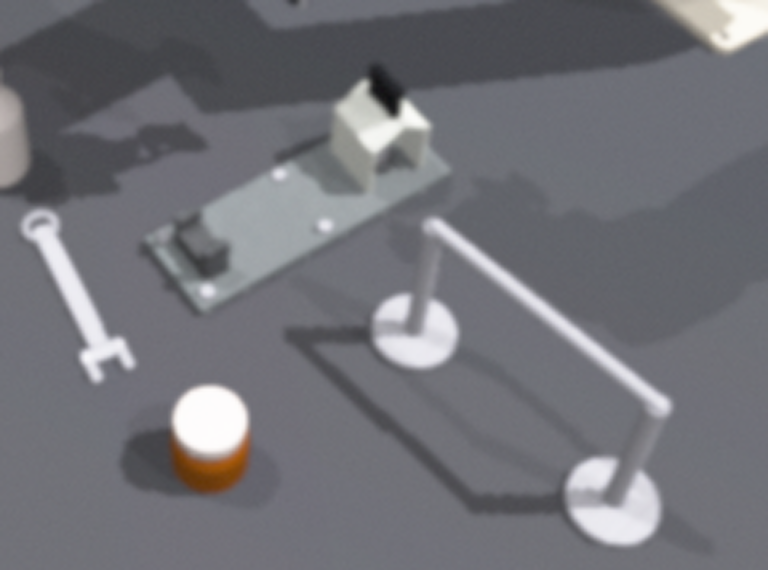

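View pics/side_crop.png

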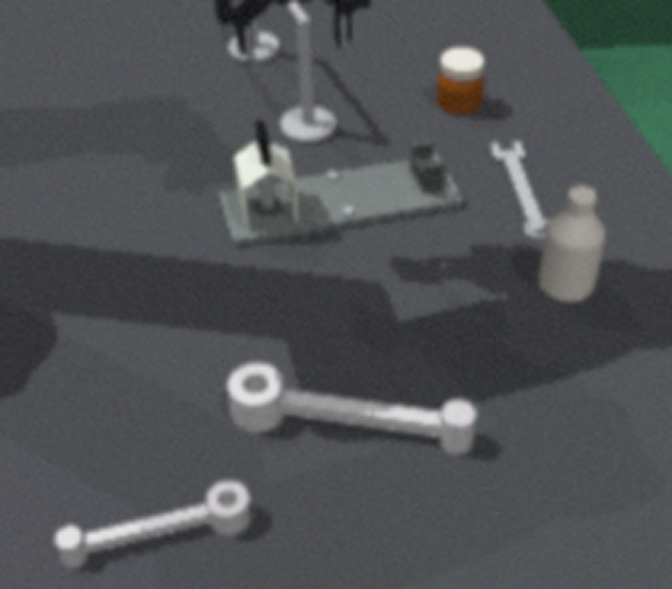

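The scene and side views show the following:
- The guard stands on the post, with its fin long along about world y.
- The rail is at the upper left and runs about along y.
- The big white lever lies at about (0.40,-0.26) to (0.57,-0.33).
- The smaller look-alike lever is at y≈-0.37.

Now to measure each of these precisely.

```bash
cat > meas.py <<'E'
from h import *
S=load('scene0');D=load('side0')
V=[];C=[]
for k,c in enumerate([S,D]):
    P=cloud(c); ok=c['range_z']>0; V.append(np.c_[P[ok],np.full(ok.sum(),k)]); C.append(c['image'][ok])
V=np.vstack(V);C=np.vstack(C).astype(int)
x,y,z,k=V.T
def box(a,b,c,d,e,f): return (x>a)&(x<b)&(y>c)&(y<d)&(z>e)&(z<f)
# rail
for kk in (0,1):
    m=box(.48,.57,.17,.41,.148,.175)&(k==kk); p=V[m,:3]
    if len(p)>10:
        f=np.polyfit(p[:,1],p[:,0],1); print('rail',kk,len(p),'x=',f,p.min(0),p.max(0), np.median(p[:,2]))
for kk in (0,1):
    for nm,b in dict(rb1=(.45,.58,.34,.44,.0035,.02),rb2=(.48,.6,.14,.24,.0035,.02)).items():
        m=box(*b)&(k==kk); p=V[m,:3].astype(np.float32)
        if len(p)>10: print(nm,kk,len(p),cv2.minEnclosingCircle(np.ascontiguousarray(p[:,:2])), p[:,2].max())
    # plate
    m=box(.39,.72,-.03,.11,.008,.016)&(k==kk); p=V[m,:3].astype(np.float32)
    print('plate',kk,len(p),cv2.minAreaRect(np.ascontiguousarray(p[:,:2])))
    # fin (dark)
    m=box(.42,.52,-.03,.11,.085,.14)&(k==kk)&(C.max(1)<70); p=V[m,:3].astype(np.float32)
    print('fin',kk,len(p),p.min(0),p.max(0), cv2.minAreaRect(np.ascontiguousarray(p[:,:2])))
    m=box(.42,.52,-.03,.11,.06,.1)&(k==kk)&(C.min(1)>120); p=V[m,:3].astype(np.float32)
    print('roof',kk,len(p),p.min(0),p.max(0), cv2.minAreaRect(np.ascontiguousarray(p[:,:2])))
    m=box(.6,.7,-.03,.11,.045,.07)&(k==kk); p=V[m,:3].astype(np.float32)
    print('prongs',kk,len(p),cv2.minAreaRect(np.ascontiguousarray(p[:,:2])))
    m=box(.36,.45,-.31,-.21,.036,.05)&(k==kk)&(C.min(1)>100); p=V[m,:3].astype(np.float32)
    if len(p)>10: print('boss',kk,len(p),cv2.minEnclosingCircle(np.ascontiguousarray(p[:,:2])),np.median(p[:,2]))
    m=box(.54,.61,-.37,-.3,.038,.05)&(k==kk)&(C.min(1)>100); p=V[m,:3].astype(np.float32)
    if len(p)>10: print('tail',kk,len(p),cv2.minEnclosingCircle(np.ascontiguousarray(p[:,:2])),np.median(p[:,2]))
E
python3 meas.py
```

```text
rail 0 550 x= [-0.17269089  0.5784414 ] [0.50309254 0.18098306 0.14801958] [0.55221227 0.39321073 0.16906369] 0.16373578177889103
rail 1 50 x= [-0.1888668   0.57913794] [0.50322999 0.17940186 0.14851839] [0.55019452 0.39245024 0.16861702] 0.1624617989127794
rb1 0 592 ((0.5188919305801392, 0.4032141864299774), 0.0695439875125885) 0.019431401
rb2 0 457 ((0.5354200005531311, 0.18927225470542908), 0.06713521480560303) 0.019660624
plate 0 1802 ((0.5497961640357971, 0.033971697092056274), (0.27073559165000916, 0.09278929233551025), 1.9816135168075562)
fin 0 102 [0.456591   0.00746399 0.09842119] [0.46995062 0.04858164 0.13051677] ((0.4640319347381592, 0.027936164289712906), (0.042081788182258606, 0.011270792223513126), 85.01924896240234)
roof 0 329 [ 0.43271056 -0.00391427  0.06022095] [0.49485865 0.05930841 0.09736049] ((0.4636504650115967, 0.027727266773581505), (0.06318242102861404, 0.062122736126184464), 89.65496063232422)
prongs 0 70 ((0.6543798446655273, 0.036154091358184814), (0.05177934095263481, 0.023613756522536278), 89.6523666381836)
boss 0 75 ((0.4138684868812561, -0.2651364803
[... 396 characters left out ...]
 1.6538690328598022)
fin 1 38 [0.45930144 0.00531368 0.09663795] [0.4692067  0.04288983 0.13070838] ((0.46434301137924194, 0.024092664942145348), (0.037491995841264725, 0.00930921733379364), 88.58959197998047)
roof 1 166 [ 0.4351124  -0.00674156  0.06020545] [0.49444973 0.05996745 0.09605734] ((0.4644576609134674, 0.026302270591259003), (0.06709855049848557, 0.05868469551205635), 88.78853607177734)
prongs 1 40 ((0.6551187038421631, 0.034618593752384186), (0.02309383824467659, 0.05070322006940842), 1.6921576261520386)
boss 1 179 ((0.4020150303840637, -0.25617972016334534), 0.026656409725546837) 0.043120865
tail 1 77 ((0.5753298997879028, -0.3354760706424713), 0.015803923830389977) 0.043612488
```

Emit:
send_rows:
  increments:
    - [[-0.009, -0.007, 0.01, 0], [-0.009, -0.007, 0.01, 0], [-0.009, -0.007, 0.01, 0], [-0.009, -0.006, 0.01, 0], [0, 0, 0.01, 0], [0, 0, 0.01, 0], [0, 0, 0.01, 0], [0, 0, 0, 0]]
  hand: -1

```text
clock: 0.95
eef_pos: [0.4622, 0.027, 0.1462]
tool_rot: [1.0, -0.001, -0.002, 0.0]
ft_force: [0.5, -0.0, -0.7]
grip_width: 0.0855
```

```bash
python3 - <<'E'
from h import *
snap('wrist','wrist1'); o=bot.get_obs(); print(o['eef_pos'],o['tool_rot'],o['ft_force'])
E
```

```text
[0.46268599 0.02699964 0.14688948] [ 9.99998825e-01 -5.89163858e-04 -1.38315416e-03  2.99195496e-04] [0.64503708 0.31900716 0.10638481]
```

View pics/wrist1.png

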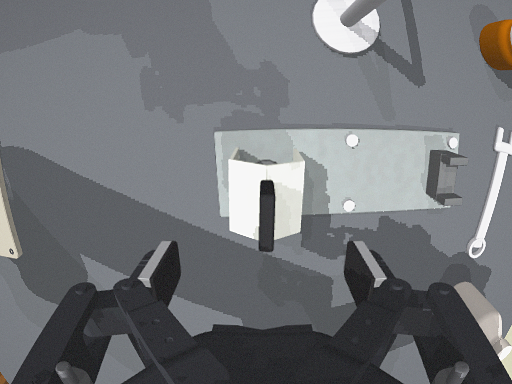

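The fin at u≈267 is centred between the jaws, whose midpoint is u≈266, and it lines up with the pads. I'll go down and close.

Emit:
send_rows:
  increments:
    - [[0.001, 0, 0.008, 0], [0, 0, 0.008, 0], [0, 0, 0.008, 0], [0, 0, 0.008, 0], [0, 0, 0.004, 0], [0, 0, 0, 0], [0, 0, 0, 0], [0, 0, 0, 0]]

```text
clock: 1.8
eef_pos: [0.4652, 0.0265, 0.1083]
tool_rot: [1.0, -0.001, -0.001, 0.0]
ft_force: [-0.3, 0.5, -0.5]
grip_width: 0.0854
```

Emit:
send_rows:
  increments:
    - [[0, 0, 0, 0], [0, 0, 0, 0], [0, 0, 0, 0], [0, 0, 0, 0], [0, 0, 0, 0], [0, 0, 0, 0], [0, 0, 0, 0], [0, 0, 0, 0]]
  hand: 1

```text
clock: 2.6
eef_pos: [0.4659, 0.0266, 0.1095]
tool_rot: [1.0, -0.001, 0.001, 0.0]
ft_force: [-1.0, -0.2, 0.5]
grip_width: 0.0078
```

Emit:
send_rows:
  increments:
    - [[0, 0, -0.01, 0], [0, 0, -0.02, 0], [0, 0, -0.025, 0], [0, 0, -0.025, 0], [0, 0, -0.025, 0], [0, 0, -0.025, 0], [0, 0, -0.025, 0], [0, 0, -0.02, 0]]

```text
clock: 3.4
eef_pos: [0.4619, 0.0265, 0.29]
tool_rot: [1.0, -0.001, -0.005, 0.0]
ft_force: [0.5, -0.1, -1.7]
grip_width: 0.0081
```

```bash
python3 - <<'E'
from h import *
snap('wrist','wrist2');snap('side','side2'); o=bot.get_obs(); print(o['eef_pos'],o['tool_rot'],o['ft_force'],o['grip_width'])
cv2.imwrite('pics/c2.png',np.hstack([cv2.imread('pics/wrist2.png')[:,100:450],cv2.imread('pics/side2.png')[0:384,100:450]]))
E
```

```text
[0.4634903  0.02665025 0.29134159] [ 9.99996969e-01 -9.93904768e-04 -2.23220008e-03  3.03021556e-04] [ 0.67571197  0.35262198 -2.18762522] 0.008278800964197298
```

View pics/c2.png

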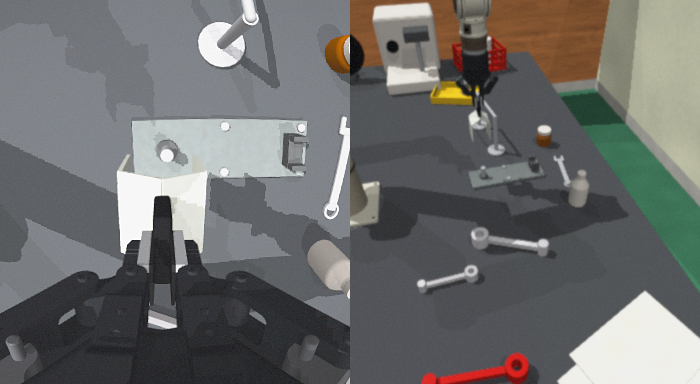

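The guard is held and the post below is bare. Moving over the rail.

Emit:
send_rows:
  increments:
    - [[0.003, -0.012, 0, 0], [0.007, -0.026, 0, 0], [0.009, -0.035, 0, 0], [0.009, -0.035, 0, 0], [0.009, -0.035, 0, 0], [0.009, -0.035, 0, 0], [0.007, -0.028, 0, 0], [0.003, -0.012, 0, 0]]

```text
clock: 4.3
eef_pos: [0.5172, 0.2551, 0.278]
tool_rot: [1.0, -0.003, -0.011, 0.002]
ft_force: [0.6, -1.1, -1.7]
grip_width: 0.0079
```

Emit:
send_rows:
  increments:
    - [[0, -0.01, 0, -2.5], [0, -0.01, 0, -2.5], [0, -0.01, 0, -2.5], [0, -0.005, 0, -2.5], [0, 0, 0, 0], [0, 0, 0, 0], [0, 0, 0, 0], [0, 0, 0, 0]]

```text
clock: 5.1
eef_pos: [0.5126, 0.2901, 0.2736]
tool_rot: [0.996, 0.091, -0.015, 0.004]
ft_force: [0.6, 0.8, -2.1]
grip_width: 0.0078
```

```bash
cat > pose.py <<'E'
from h import *
import sys
def rep(t):
    o=bot.get_obs(); p=o['eef_pos']; M=R.from_quat(o['tool_rot']).as_matrix()
    print('t',round(float(o['clock']),2),'pos',np.round(p,4),'yaw x-axis deg',round(float(np.degrees(np.arctan2(M[1,0],M[0,0]))),2),'tilt',np.round(M[:2,2],4),'F',np.round(o['ft_force'],1),'w',round(float(o['grip_width']),4))
    if t is not None: print('tool delta to target',np.round(M.T@(np.array(t)-p),4))
if __name__=='__main__': rep([float(a) for a in sys.argv[1:4]] or None)
E
python3 pose.py 0.529 0.287 0.187
python3 - <<'E'
from h import *
snap('wrist','wrist3');snap('scene','scene3')
cv2.imwrite('pics/c3.png',np.hstack([cv2.imread('pics/wrist3.png')[:,60:460],cv2.resize(cv2.imread('pics/scene3.png')[192:384,240:440],None,fx=2,fy=2)]))
E
```

```text
t 5.1 pos [0.5126 0.2901 0.2736] yaw x-axis deg 10.41 tilt [-0.0299 -0.0102] F [ 0.6  0.8 -2.1] w 0.0078
tool delta to target [0.0183 0.0056 0.0861]
```

View pics/c3.png

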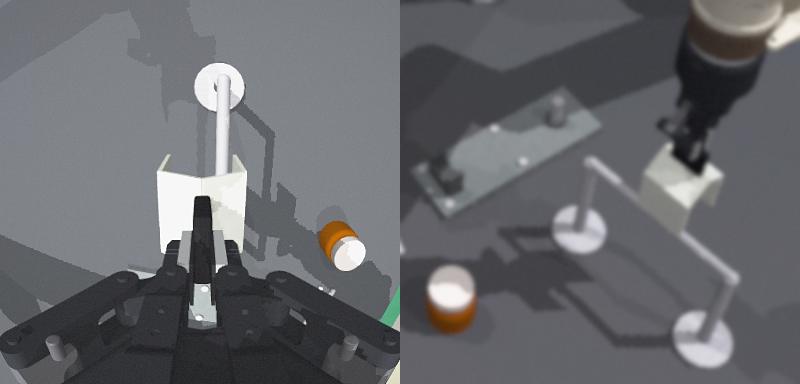

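The guard is above the bar, about 17 mm to one side. I'll correct that slowly and keep it high.

Emit:
send_rows:
  increments:
    - [[0, 0, -0.006, 0], [0.003, 0.001, -0.006, 0], [0.003, 0.001, 0, 0], [0.003, 0.001, 0, 0], [0.003, 0.001, 0, 0], [0.003, 0.001, 0, 0], [0.002, 0, 0, 0], [0, 0, 0, 0]]

```text
clock: 6.0
eef_pos: [0.533, 0.2878, 0.2864]
tool_rot: [0.996, 0.09, -0.015, 0.004]
ft_force: [-0.1, -0.6, -1.3]
grip_width: 0.008
```

```bash

python3 - <<'E'
from h import *
snap('wrist','wrist4');snap('scene','scene4')
cv2.imwrite('pics/c4.png',np.hstack([cv2.imread('pics/wrist4.png')[:,60:460],cv2.resize(cv2.imread('pics/scene4.png')[192:384,240:440],None,fx=2,fy=2)]))
E
python3 pose.py 0.529 0.287 0.187
```

```text
t 6.1 pos [0.5327 0.2879 0.2865] yaw x-axis deg 10.36 tilt [-0.029  -0.0098] F [ 0.3  0.7 -1.4] w 0.0077
tool delta to target [-0.0008 -0.0002  0.0996]
```

View pics/c4.png

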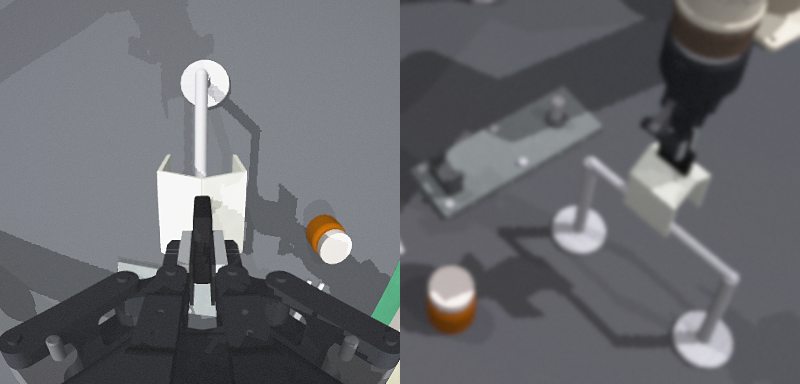

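The bar lines up with the ridge and fin at u≈202. Lowering now.

Emit:
send_rows:
  increments:
    - [[0, 0, 0.008, 0], [0, 0, 0.012, 0], [0, 0, 0.014, 0], [0, 0, 0.014, 0], [0, 0, 0.014, 0], [0, 0, 0.012, 0], [0, 0, 0.008, 0], [0, 0, 0, 0]]

```text
clock: 6.9
eef_pos: [0.528, 0.2869, 0.1981]
tool_rot: [0.996, 0.091, -0.016, 0.004]
ft_force: [-0.7, -0.5, -1.4]
grip_width: 0.0082
```

```bash
python3 pose.py 0.529 0.287 0.187
```

```text
t 6.9 pos [0.528  0.2869 0.1981] yaw x-axis deg 10.43 tilt [-0.0311 -0.0107] F [-0.7 -0.5 -1.4] w 0.0082
tool delta to target [0.0014 0.     0.0111]
```

Emit:
send_rows:
  increments:
    - [[0, 0, 0.003, 0], [0, 0, 0.003, 0], [0, 0, 0.002, 0], [0, 0, 0.001, 0], [0, 0, 0, 0], [0, 0, 0, 0], [0, 0, 0, 0], [0, 0, 0, 0]]

```text
clock: 7.7
eef_pos: [0.5289, 0.2875, 0.1909]
tool_rot: [0.996, 0.091, -0.014, 0.003]
ft_force: [-0.2, 0.7, -2.1]
grip_width: 0.0081
```

```bash
python3 pose.py 0.529 0.287 0.187
```

```text
t 7.7 pos [0.5289 0.2875 0.1909] yaw x-axis deg 10.44 tilt [-0.027  -0.0085] F [-0.2  0.7 -2.1] w 0.0081
tool delta to target [0.0001 0.0005 0.0039]
```

Emit:
send_rows:
  increments:
    - [[0, 0, 0.002, 0], [0, 0, 0.001, 0], [0, 0, 0.001, 0], [0, 0, 0.001, 0], [0, 0, 0.001, 0], [0, 0, 0, 0], [0, 0, 0, 0], [0, 0, 0, 0]]

```text
clock: 8.5
eef_pos: [0.529, 0.2875, 0.1866]
tool_rot: [0.996, 0.091, -0.013, 0.002]
ft_force: [-0.6, -0.8, 1.1]
grip_width: 0.0078
```

```bash
python3 pose.py 0.529 0.287 0.187
```

```text
t 8.5 pos [0.529  0.2875 0.1866] yaw x-axis deg 10.44 tilt [-0.0247 -0.0072] F [-0.6 -0.8  1.1] w 0.0078
tool delta to target [-0.0001  0.0005 -0.0003]
```

Fz went from about -2 to +1, so the guard is resting on the bar. Releasing.

Emit:
send_rows:
  increments:
    - [[0, 0, 0, 0], [0, 0, 0, 0], [0, 0, 0, 0], [0, 0, 0, 0], [0, 0, 0, 0], [0, 0, 0, 0], [0, 0, 0, 0], [0, 0, 0, 0]]
  hand: -1

```text
clock: 9.3
eef_pos: [0.5296, 0.2879, 0.1861]
tool_rot: [0.996, 0.091, -0.012, 0.002]
ft_force: [0.2, -0.0, -0.0]
grip_width: 0.0852
```

Emit:
send_rows:
  increments:
    - [[0, 0, -0.008, 0], [0, 0, -0.015, 0], [0, 0, -0.015, 0], [0, 0, -0.015, 0], [0, 0, -0.015, 0], [0, 0, -0.015, 0], [0, 0, -0.01, 0], [0, 0, 0, 0]]

```text
clock: 10.1
eef_pos: [0.5319, 0.2885, 0.2867]
tool_rot: [0.996, 0.091, -0.011, 0.002]
ft_force: [-0.4, -0.4, 0.2]
grip_width: 0.0856
```

```bash

python3 - <<'E'
from h import *
snap('wrist','wrist5');snap('scene','scene5')
cv2.imwrite('pics/c5.png',np.hstack([cv2.imread('pics/wrist5.png')[:,60:460],cv2.resize(cv2.imread('pics/scene5.png')[192:384,240:440],None,fx=2,fy=2)]))
E
python3 pose.py 0.45 -0.28 0.25
```

```text
t 10.2 pos [0.5314 0.2882 0.2849] yaw x-axis deg 10.44 tilt [-0.0243 -0.0071] F [0.8 0.  0.3] w 0.0854
tool delta to target [-0.1821  0.544   0.0409]
```

View pics/c5.png

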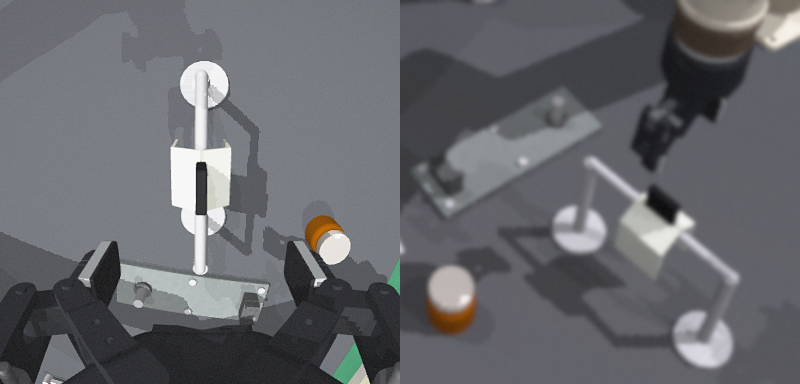

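The guard hangs astride the bar near its middle, released. Next is the lever: turn 55°, then travel.

Emit:
send_rows:
  increments:
    - [[0, 0, 0, -4], [0, 0, 0, -8], [0, 0, 0, -8], [0, 0, 0, -8], [0, 0, 0, -8], [0, 0, 0, -8], [0, 0, 0, -7], [0, 0, 0, -4]]

```text
clock: 11.0
eef_pos: [0.528, 0.2865, 0.2768]
tool_rot: [0.83, 0.557, -0.019, -0.005]
ft_force: [-0.1, 0.8, -0.0]
grip_width: 0.0853
```

```bash
python3 pose.py 0.4576 -0.2816 0.17; python3 -c "
from h import *
print(bot.get_obs()['joint_pos'])
b=np.array([.402,-.2562]);t=np.array([.5753,-.3355]);d=t-b;print(np.hypot(*d),np.degrees(np.arctan2(d[1],d[0])),b+d*61/190)"
```

```text
t 11.0 pos [0.528  0.2865 0.2768] yaw x-axis deg 67.75 tilt [-0.0372 -0.014 ] F [-0.1  0.8 -0. ] w 0.0853
tool delta to target [-0.5494  0.1534  0.1173]
[0.49434819 0.47523018 0.48387552 1.61878104 0.00534092 0.88303579]
0.19058168852227123 -24.588263803550888 [ 0.45763842 -0.28165947]
```

Emit:
send_rows:
  increments:
    - [[-0.015, 0.004, -0.004, 0], [-0.03, 0.008, -0.004, 0], [-0.036, 0.01, 0, 0], [-0.036, 0.01, 0, 0], [-0.036, 0.01, 0, 0], [-0.036, 0.01, 0, 0], [-0.036, 0.01, 0, 0], [-0.036, 0.01, 0, 0]]

```text
clock: 11.8
eef_pos: [0.489, 0.006, 0.2864]
tool_rot: [0.832, 0.555, -0.025, -0.004]
ft_force: [1.0, -0.0, 0.7]
grip_width: 0.0856
```

```bash
python3 pose.py 0.4576 -0.2816 0.17
```

```text
t 11.8 pos [0.489  0.006  0.2864] yaw x-axis deg 67.44 tilt [-0.046  -0.0199] F [ 1.  -0.   0.7] w 0.0856
tool delta to target [-0.2733  0.0858  0.1234]
```

Emit:
send_rows:
  increments:
    - [[-0.036, 0.01, 0.005, 0], [-0.036, 0.01, 0.01, 0], [-0.036, 0.01, 0.012, 0], [-0.036, 0.012, 0.012, 0], [-0.036, 0.012, 0.012, 0], [-0.034, 0.012, 0.012, 0], [-0.028, 0.01, 0.012, 0], [-0.015, 0.005, 0.01, 0]]

```text
clock: 12.6
eef_pos: [0.4475, -0.2823, 0.2076]
tool_rot: [0.838, 0.545, -0.025, -0.003]
ft_force: [-0.6, 1.4, -0.3]
grip_width: 0.0854
```

Emit:
send_rows:
  increments:
    - [[0, 0, 0, 1], [0, 0, 0, 1], [0, 0, 0, 0], [0, 0, 0, 0], [0, 0, 0, 0], [0, 0, 0, 0], [0, 0, 0, 0], [0, 0, 0, 0]]

```text
clock: 13.4
eef_pos: [0.4448, -0.2814, 0.2083]
tool_rot: [0.85, 0.527, -0.026, -0.003]
ft_force: [0.9, -0.5, -0.6]
grip_width: 0.085
```

```bash
python3 - <<'E'
from h import *
snap('wrist','wrist6');snap('side','side6')
E
python3 pose.py 0.4576 -0.2816 0.018
```

```text
t 13.5 pos [ 0.4447 -0.2815  0.2081] yaw x-axis deg 63.64 tilt [-0.0468 -0.0218] F [ 0.  -0.3  0.8] w 0.0853
tool delta to target [0.0133 0.0177 0.1893]
```

View pics/wrist6.png

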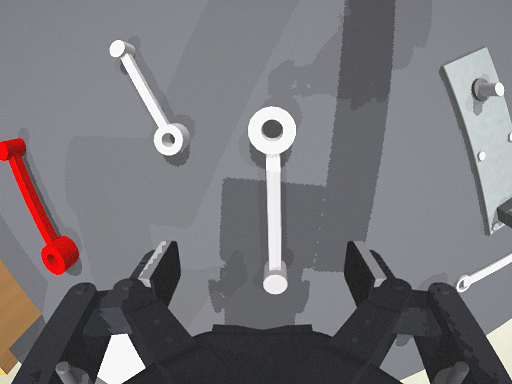

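View pics/side6.png

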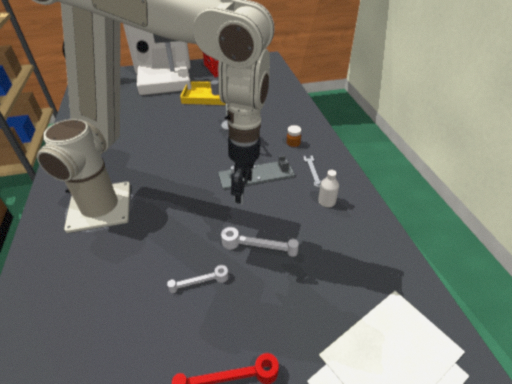

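Emit:
send_rows:
  increments:
    - [[0.004, 0.006, 0, -1.8], [0.005, 0.006, 0, 0], [0.004, 0.005, 0.01, 0], [0, 0, 0.02, 0], [0, 0, 0.02, 0], [0, 0, 0.02, 0], [0, 0, 0.01, 0], [0, 0, 0, 0]]

```text
clock: 14.3
eef_pos: [0.4663, -0.2776, 0.1209]
tool_rot: [0.84, 0.542, -0.025, -0.004]
ft_force: [-0.8, 0.2, -0.0]
grip_width: 0.0851
```

```bash
python3 pose.py 0.4576 -0.2816 0.018
```

```text
t 14.3 pos [ 0.4663 -0.2776  0.1209] yaw x-axis deg 65.71 tilt [-0.0464 -0.0214] F [-0.8  0.2 -0. ] w 0.0851
tool delta to target [-0.0032 -0.0028  0.1032]
```

Tilt has reached about 0.05 rad. I have spare time, so I'll test whether a fast turn one way and a slow turn back reduces it before grasping.

Emit:
send_rows:
  increments:
    - [[0, 0, 0, 8], [0, 0, 0, 8], [0, 0, 0, 8], [0, 0, 0, 8], [0, 0, 0, 0], [0, 0, 0, 0], [0, 0, 0, 0], [0, 0, 0, 0]]

```text
clock: 15.1
eef_pos: [0.4698, -0.2785, 0.1242]
tool_rot: [0.959, 0.283, -0.023, 0.006]
ft_force: [0.3, 0.5, 0.1]
grip_width: 0.0858
```

```bash
python3 pose.py 0.4576 -0.2816 0.018
```

```text
t 15.1 pos [ 0.4698 -0.2785  0.1242] yaw x-axis deg 32.86 tilt [-0.0415 -0.024 ] F [0.3 0.5 0.1] w 0.0858
tool delta to target [-0.0069 -0.0037  0.1066]
```

Emit:
send_rows:
  increments:
    - [[0, 0, 0, -4], [0, 0, 0, -4], [0, 0, 0, -4], [0, 0, 0, -4], [0, 0, 0, -4], [0, 0, 0, -4], [0, 0, 0, -4], [0, 0, 0, -4]]

```text
clock: 15.9
eef_pos: [0.4699, -0.2786, 0.1247]
tool_rot: [0.835, 0.549, -0.024, -0.001]
ft_force: [0.2, -0.5, 0.0]
grip_width: 0.0851
```

```bash
python3 pose.py 0.4576 -0.2816 0.018
```

```text
t 15.9 pos [ 0.4699 -0.2786  0.1247] yaw x-axis deg 66.68 tilt [-0.0411 -0.0242] F [ 0.2 -0.5  0. ] w 0.0851
tool delta to target [-0.0036 -0.0071  0.1072]
```

Slow moves cause no drift, so from here I'll move gently. Descending to the bar.

Emit:
send_rows:
  increments:
    - [[-0.002, -0.002, 0.006, 1], [-0.002, -0.002, 0.012, 0], [0, -0.002, 0.014, 0], [0, -0.001, 0.014, 0], [0, 0, 0.014, 0], [0, 0, 0.012, 0], [0, 0, 0.008, 0], [0, 0, 0, 0]]

```text
clock: 16.7
eef_pos: [0.457, -0.2819, 0.0406]
tool_rot: [0.843, 0.537, -0.024, -0.001]
ft_force: [0.8, -0.6, -0.8]
grip_width: 0.0855
```

```bash
python3 -c "
from h import *
snap('wrist','wrist7')"; python3 pose.py 0.4576 -0.2816 0.018
```

```text
t 16.75 pos [ 0.4573 -0.2821  0.0411] yaw x-axis deg 65.09 tilt [-0.0406 -0.025 ] F [ 0.3  0.2 -0.6] w 0.0853
tool delta to target [0.0015 0.0007 0.0231]
```

View pics/wrist7.png

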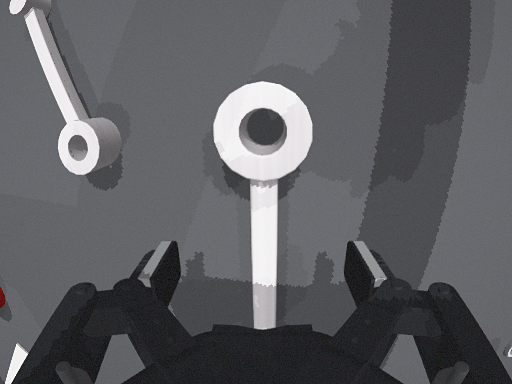

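The bar, at u≈263, sits centred between the jaws, whose midpoint is about 264.

Emit:
send_rows:
  increments:
    - [[0.001, 0, 0.005, 0], [0, 0, 0.006, 0], [0, 0, 0.005, 0], [0, 0, 0.003, 0], [0, 0, 0.002, 0], [0, 0, 0, 0], [0, 0, 0, 0], [0, 0, 0, 0]]

```text
clock: 17.55
eef_pos: [0.4588, -0.2826, 0.0204]
tool_rot: [0.843, 0.537, -0.023, 0.002]
ft_force: [0.5, -0.1, -0.7]
grip_width: 0.0856
```

```bash
python3 pose.py 0.4576 -0.2816 0.018
```

```text
t 17.55 pos [ 0.4588 -0.2826  0.0204] yaw x-axis deg 65.06 tilt [-0.0367 -0.0272] F [ 0.5 -0.1 -0.7] w 0.0856
tool delta to target [ 0.0005 -0.0014  0.0024]
```

Emit:
send_rows:
  increments:
    - [[0, -0.001, 0.002, 0], [0, 0, 0, 0], [0, 0, 0, 0], [0, 0, 0, 0], [0, 0, 0, 0], [0, 0, 0, 0], [0, 0, 0, 0], [0, 0, 0, 0]]
  hand: 1

```text
clock: 18.35
eef_pos: [0.4581, -0.2824, 0.019]
tool_rot: [0.843, 0.537, -0.022, 0.002]
ft_force: [0.1, -0.5, -0.0]
grip_width: 0.0133
```

```bash
python3 pose.py 0.4576 -0.2816 0.018
```

```text
t 18.35 pos [ 0.4581 -0.2824  0.019 ] yaw x-axis deg 65.06 tilt [-0.0355 -0.0276] F [ 0.1 -0.5 -0. ] w 0.0133
tool delta to target [ 0.0005 -0.0008  0.001 ]
```

Emit:
send_rows:
  increments:
    - [[0, 0, -0.006, 0], [0, 0, -0.012, 0], [0, 0, -0.014, 0], [0, 0, -0.014, 0], [0, 0, -0.014, 0], [0, 0, -0.014, 0], [0, 0, -0.014, 0], [0, 0, -0.01, 0]]

```text
clock: 19.15
eef_pos: [0.4586, -0.2775, 0.121]
tool_rot: [0.843, 0.537, -0.024, -0.002]
ft_force: [1.3, 0.5, -2.7]
grip_width: 0.0135
```

```bash
python3 -c "
from h import *
snap('side','side8');snap('wrist','wrist8')
cv2.imwrite('pics/c8.png',np.hstack([cv2.imread('pics/wrist8.png')[:,60:460],cv2.resize(cv2.imread('pics/side8.png')[130:322,160:360],None,fx=2,fy=2)]))"; python3 pose.py 0.526 0.0317 0.16
```

```text
t 19.25 pos [ 0.4595 -0.278   0.1215] yaw x-axis deg 65.06 tilt [-0.041 -0.024] F [ 0.9 -0.8 -3.7] w 0.0134
tool delta to target [ 0.3071 -0.0716 -0.0486]
```

View pics/c8.png

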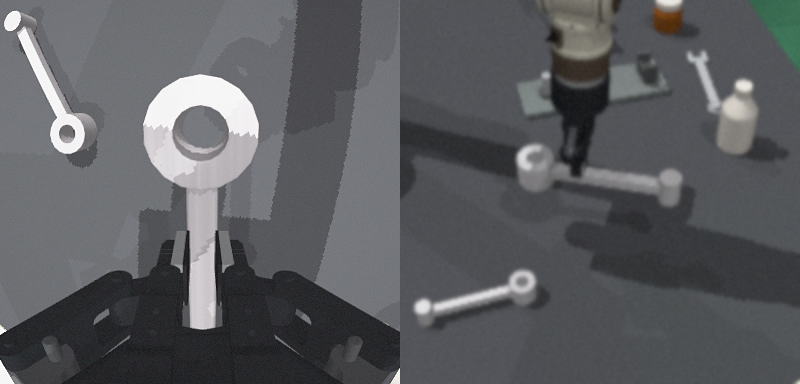

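The lever is held and looks about level, boss near side. Turn it slowly while rising, then travel.

Emit:
send_rows:
  increments:
    - [[0, 0, -0.004, -2], [0, 0, -0.006, -3.5], [0, 0, -0.006, -4], [0, 0, -0.006, -4], [0, 0, -0.006, -4], [0, 0, -0.006, -4], [0, 0, -0.004, -3], [0, 0, 0, -1.5]]

```text
clock: 20.05
eef_pos: [0.457, -0.2748, 0.1551]
tool_rot: [0.694, 0.72, -0.024, -0.012]
ft_force: [-0.4, -0.8, -4.1]
grip_width: 0.013
```

```bash
python3 pose.py 0.526 0.0317 0.16
```

```text
t 20.05 pos [ 0.457  -0.2748  0.1551] yaw x-axis deg 92.13 tilt [-0.0515 -0.018 ] F [-0.4 -0.8 -4.1] w 0.013
tool delta to target [ 0.3036  0.0797 -0.014 ]
```

Emit:
send_rows:
  increments:
    - [[0.006, 0.002, 0, 0], [0.012, 0.003, -0.001, 0], [0.014, 0.004, -0.001, 0], [0.014, 0.004, -0.001, 0], [0.014, 0.004, 0, 0], [0.014, 0.004, 0, 0], [0.014, 0.004, 0, 0], [0.014, 0.004, 0, 0]]

```text
clock: 20.85
eef_pos: [0.483, -0.1614, 0.1528]
tool_rot: [0.694, 0.719, -0.024, -0.014]
ft_force: [-1.3, 0.1, -3.0]
grip_width: 0.0133
```

```bash
python3 pose.py 0.526 0.0317 0.16
```

```text
t 20.85 pos [ 0.483  -0.1614  0.1528] yaw x-axis deg 92.03 tilt [-0.0547 -0.0149] F [-1.3  0.1 -3. ] w 0.0133
tool delta to target [ 0.1914  0.0492 -0.0124]
```

Emit:
send_rows:
  increments:
    - [[0.014, 0.003, 0, 0], [0.014, 0.003, 0, 0], [0.014, 0.003, 0, 0], [0.014, 0.003, 0, 0], [0.014, 0.003, 0, 0], [0.014, 0.003, 0, 0], [0.014, 0.003, 0, 0], [0.012, 0.003, 0, 0]]

```text
clock: 21.65
eef_pos: [0.5036, -0.0347, 0.1504]
tool_rot: [0.691, 0.722, -0.024, -0.014]
ft_force: [0.1, 0.3, -3.3]
grip_width: 0.0131
```

Emit:
send_rows:
  increments:
    - [[0.012, 0.003, 0, 0], [0.012, 0.003, 0, 0], [0.012, 0.003, 0, 0], [0.01, 0.003, 0, 0], [0.008, 0.002, 0, 0], [0.005, 0, 0, 0], [0, 0, 0, 0], [0, 0, 0, 0]]

```text
clock: 22.45
eef_pos: [0.5159, 0.0325, 0.1487]
tool_rot: [0.69, 0.723, -0.024, -0.014]
ft_force: [-0.3, -0.3, -3.6]
grip_width: 0.0135
```

```bash
python3 -c "
from h import *
for n in ['side','wrist','scene']: snap(n,n+'9')"; python3 pose.py 0.526 0.0317 0.16
```

```text
t 22.6 pos [0.5159 0.0322 0.1487] yaw x-axis deg 92.71 tilt [-0.0533 -0.015 ] F [-0.  -0.1 -2.4] w 0.0131
tool delta to target [-0.0011  0.0095 -0.0118]
```

View pics/wrist9.png

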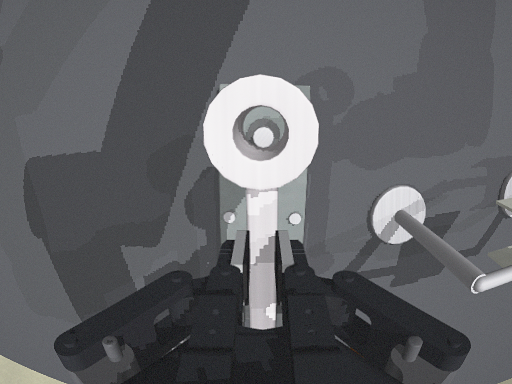

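View pics/side9.png

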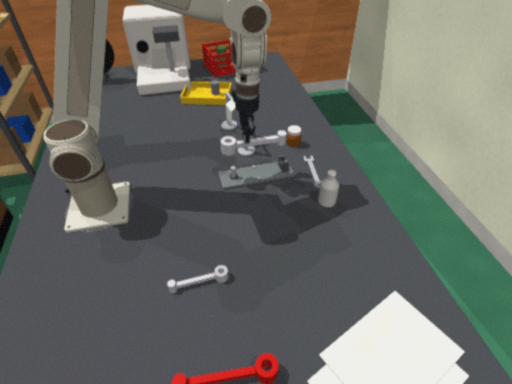

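View pics/scene9.png

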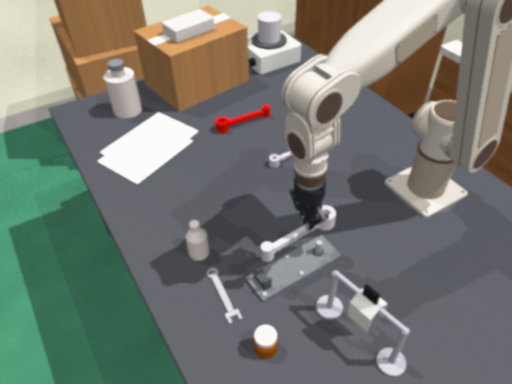

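Scene, side and wrist pictures: the guard is still on the bar, and the lever is over the mount with the post seen through the bore at wrist pixel (263,137). I'll measure the lever pose by depth.

```bash
cat > lev.py <<'E'
from h import *
import sys
def run(tag,zt):
    for n in ['side','scene']:
        c=load(n+tag);P=cloud(c);I=c['image'].astype(int);ok=(c['range_z']>0)&(I.min(2)>80)&(I.max(2)-I.min(2)<40)
        x,y,z=P[...,0],P[...,1],P[...,2]
        for nm,cx,cy,r in [('boss',.46,.03,.045),('tail',.65,.036,.035)]:
            m=ok&(np.hypot(x-cx,y-cy)<r)&(abs(z-zt)<.015)
            p=P[m].astype(np.float32)
            if len(p)<8: print(n,nm,len(p));continue
            # top face points: fit plane robustly by taking those near the upper percentile
            h=np.percentile(p[:,2],92); q=p[p[:,2]>h-.008]
            (cc,rr)=cv2.minEnclosingCircle(np.ascontiguousarray(q[:,:2]))
            print(n,nm,len(q),'c',np.round(cc,4),'r',round(rr,4),'ztop med',round(float(np.median(q[:,2])),4),'p92',round(float(h),4))
run(sys.argv[1],float(sys.argv[2]))
E
python3 lev.py 9 0.175
```

```text
side boss 116 c [0.4564 0.0284] r 0.0278 ztop med 0.1751 p92 0.1767
side tail 46 c [0.6459 0.0374] r 0.0161 ztop med 0.1682 p92 0.1701
scene boss 115 c [0.454  0.0303] r 0.0273 ztop med 0.1752 p92 0.1775
scene tail 110 c [0.6431 0.0399] r 0.0167 ztop med 0.1687 p92 0.1708
```

The lever's tail is 7 mm low (0.035 rad), within tolerance. It needs about 12 mm along +x, 44 mm down and a 1° turn.

Emit:
send_rows:
  increments:
    - [[0, 0.003, 0.003, 0.5], [0, 0.003, 0.005, 0.5], [0, 0.003, 0.006, 0], [0, 0.003, 0.006, 0], [0, 0.002, 0.006, 0], [0, 0, 0.005, 0], [0, 0, 0.003, 0], [0, 0, 0, 0]]

```text
clock: 23.4
eef_pos: [0.5286, 0.0308, 0.1098]
tool_rot: [0.698, 0.716, -0.025, -0.015]
ft_force: [-0.0, 0.3, -3.2]
grip_width: 0.0127
```

```bash
python3 -c "
from h import *
for n in ['side','wrist','scene']: snap(n,n+'10')"; python3 pose.py 0.5275 0.0325 0.1047;python3 lev.py 10 0.14
```

```text
t 23.55 pos [0.5292 0.0308 0.1107] yaw x-axis deg 91.48 tilt [-0.0537 -0.0151] F [ 0.1 -0.5 -3. ] w 0.0133
tool delta to target [ 0.0018 -0.0013  0.0061]
side boss 115 c [0.4673 0.028 ] r 0.0275 ztop med 0.1359 p92 0.1384
side tail 47 c [0.6566 0.0335] r 0.0165 ztop med 0.1295 p92 0.1317
scene boss 128 c [0.4664 0.0307] r 0.0273 ztop med 0.1364 p92 0.1388
scene tail 104 c [0.6582 0.0353] r 0.0168 ztop med 0.1302 p92 0.1331
```

Emit:
send_rows:
  increments:
    - [[0.001, 0, 0.002, 0], [0, 0, 0.002, 0], [0, 0, 0.001, 0], [0, 0, 0, 0], [0, 0, 0, 0], [0, 0, 0, 0], [0, 0, 0, 0], [0, 0, 0, 0]]

```text
clock: 24.35
eef_pos: [0.5297, 0.032, 0.1066]
tool_rot: [0.698, 0.716, -0.023, -0.013]
ft_force: [1.0, 0.0, -2.9]
grip_width: 0.013
```

```bash
python3 -c "
from h import *
for n in ['side','wrist','scene']: snap(n,n+'11')
cv2.imwrite('pics/c11.png',np.hstack([cv2.imread('pics/wrist11.png')[:,60:460],cv2.resize(cv2.imread('pics/scene11.png')[182:374,220:420],None,fx=2,fy=2)]))
print(bot.get_obs()['joint_vel'])"; python3 pose.py 0.5275 0.0325 0.1047;python3 lev.py 11 0.135
```

```text
[ 5.34755916e-04  2.19412449e-03  2.21662947e-04 -2.70708582e-03
  8.04212562e-04 -8.96541321e-06]
t 24.5 pos [0.5297 0.032  0.1065] yaw x-axis deg 91.49 tilt [-0.0511 -0.0149] F [-0.   0.8 -2.9] w 0.0131
tool delta to target [ 0.0006 -0.002   0.0019]
side boss 114 c [0.47   0.0294] r 0.029 ztop med 0.1327 p92 0.1345
side tail 48 c [0.657 0.032] r 0.0165 ztop med 0.1273 p92 0.129
scene boss 118 c [0.4672 0.0326] r 0.0271 ztop med 0.1329 p92 0.1355
scene tail 105 c [0.6581 0.0364] r 0.0168 ztop med 0.1268 p92 0.1293
```

View pics/c11.png

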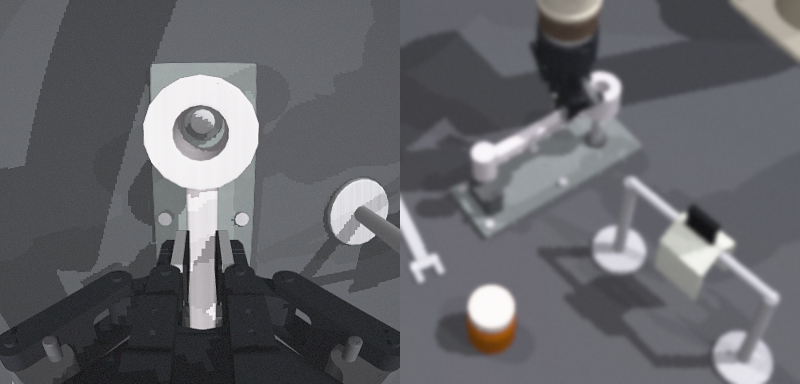

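```bash
python3 -c "
from h import *
for n in ['side6','scene5','scene11']:
    c=load(n);P=cloud(c);x,y,z=P[...,0],P[...,1],P[...,2]
    m=(c['range_z']>0)&(np.hypot(x-.465,y-.03)<.03)&(z>.05)&(z<.064);p=P[m].astype(np.float32)
    if len(p)>3: print(n,len(p),cv2.minEnclosingCircle(np.ascontiguousarray(p[:,:2])))
c=load('scene11');P=cloud(c);I=c['image'].astype(int);m=(c['range_z']>0)&(np.hypot(P[...,0]-.529,P[...,1]-.287)<.06)&(P[...,2]>.17)&(P[...,2]<.23)&(I.max(2)<70);p=P[m].astype(np.float32);print('fin',p.mean(0),p[:,2].max(),cv2.minAreaRect(np.ascontiguousarray(p[:,:2])))"
```

```text
side6 13 ((0.4633791744709015, 0.028925109654664993), 0.008894319646060467)
scene5 33 ((0.4643249809741974, 0.03147425875067711), 0.010622156783938408)
scene11 22 ((0.4649312496185303, 0.03295197710394859), 0.009096445515751839)
fin [0.5310824  0.28977123 0.19422987] 0.21011049 ((0.5299620032310486, 0.2896856367588043), (0.00985764805227518, 0.038115330040454865), 5.50935697555542)
```

```bash
python3 -c "
from h import *
order.job_done()"; python3 pose.py 0.5275 0.0325 0.1047
```

```text
the job is handed in; nothing more can be done
the job is handed in; nothing more can be done
```

I hung the guard on the rail and let go of it, and the arm is now holding the lever over the mount. I handed the job in at about 24.5 s of the 64 s allowed; no verdict is reported.

Last checks before handing in:
- **Guard:** it sits astride the bar, within about 3 mm of mid-bar. The fin measures 5.5° off world y and the rail about 10°, so they are about 4° apart and within the 17° limit.
- **Lever position:** the bore is about 2–3 mm from the post axis and the tail about 2–3 mm from the rest. There is about 32 mm of air between boss and post.
- **Lever hold:** it is gripped within about 2 mm of its balance point and the arm is still.
- **Bystanders:** the bottle, jar and wrench look untouched in the pictures. I did not measure them.

- **Tilt:** the lever is not perfectly level. Its tail sits about 6 mm low, roughly 0.03 rad against the 0.1 rad limit. Fast moves had tilted the tool by about 0.05 rad, and a test turn back removed only part of it, so I carried the lever slowly. I estimated the sideways roll only from the tool's tilt.
- **Camera agreement:** the side and scene cameras differed by about 3 mm on the boss and post positions, which is well inside the tolerances.

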